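# Turn the kahk stamped side up with the turner

### The arm

A 6-joint arm with a two-finger parallel gripper is mounted at the origin on the work surface. World frame = base frame: x ahead of the robot, y to its left, z up, the work surface at z = 0. Lengths are in m, angles in rad, forces in N, time in s.
With the tool pointing down it reaches from about 0.3 to 0.85 m from the base axis. Payload 5.4 kg.
Tool frame: the origin (TCP) lies at the very end of the fingers, on their centre line; the grasp point (between the pads) lies ctrl.hold_point_z behind it (ctrl.hold_point_z is the distance from the TCP to the grasp point, in m); z points along the fingers, y is the line along which they close (so a half turn about z gives the same grasp; the last joint's range is limited). The gripper opens to 85 mm and grips with 20 to 120 N. Pads are 22 mm wide; open, the fingers measure 114 mm over their backs; the gripper's body (76 mm by 85 mm) begins 54 mm behind the grasp point. The pads swing forward as they close: fully open they stand 13 mm farther back than shut.
Start: joints at [-1.378, 0.158, 1.597, -0, 1.386, -0.21], TCP at [0.225, -0.529, 0.231] pointing down, gripper open.
Joint ranges: [-2.91, 2.91], [-0.94, 2.29], [0.18, 2.7], [-1.29, 4.43], [0.17, 2.64], [-3, 3]. Speed limits (rad/s): [2.57, 2.57, 3.14, 3.14, 3.14, 3.14].

### API

Orientations are given as a rotation vector (axis times angle).
In Python, from station import monitor, eyes, ticket, ctrl gives the robot as it stands.
- The arm moves only by the tool step_arm, never from a script. Its argument "series" is a list that holds one entry, the list of rows, each a list of 7 numbers: the shift along the tool's x, y, z in m, then the turn, a rotation vector about the tool's x, y, z in degrees, then the opening, from 0 (shut) to 1 (fully open). In form: [[[dx, dy, dz, ax, ay, az, jaw], ...]]. A call has exactly 8 rows; each row shifts and turns the commanded pose from where the row before left it, along the tool's axes as they then stand; what a row does not reach is not made up. A row lasts 1/10 s, in which the tool goes at most 50 mm and 8.59 degrees, less where a joint would pass 70% of its speed; a pose out of reach is approached as far as the arm can. A call is refused whole if a number of a shift passes 0.05 or a number of a turn 8.59, either way. A call with a gripper value outside its range is refused whole. The fingers move at their own pace and stop on an object; "newtons" is the grip in N (left out, the last holds). Time passes only in rows, so rows that do not move let the fingers close, or fill a call up. It gives the time, the measured TCP pose, the force, the opening and the grip force at its end, in the units of the state.
- monitor.observe(): the state, without advancing time (a new reading comes with each control period).
- eyes.capture(name): name is "side" or "top" or "wrist"; returns the picture (400x640x3 uint8, red, green, blue); there is no depth.
- eyes.camera_params(name): a dict with "fx", "fy", "cx", "cy" (pixels), "R" (3x3) and "t" (3): a world point X has camera coordinates R X + t. Camera axes: x right, y down, z forward; pixel columns grow to the right and rows downward; lengths in m; the calibration is good to about 2 mm. A picture is of the moment at which its call begins: read the wrist's pose just before it. camera_params takes no time and is no camera call; for the wrist camera it gives the pose at the moment of the call.
- ticket.job_done(): hands the job in; it is judged then, once.
The state is a dict: "t": time; "joints": joint angles; "joint_vel": joint speeds; "joint_efforts": joint torques, N m; "tcp_pos": TCP position; "orientation": TCP orientation; "wrist_force": force on the tool from outside, world axes, zero at the start; "ft_torque": the same for the moment, N m; "finger_gap": finger opening in m; "gripper_force": force on a finger pad.
Only numpy, scipy, OpenCV 4.12 (cv2) and the standard library are available. Lean on these libraries where they do the work, as an engineer would, in place of code of your own. Each camera call takes 0.05 s, during which the arm holds its last target. There are 200 camera calls.

### The job

One of the two big kahk biscuits on the steel tray lies plain side up. Pick up the turner (spatula), flip that kahk over with it so that it lies flat on the tray with its stamped side up, without touching either kahk with the gripper, then lay the turner down with its blade flat in the spoon rest. Leave the other kahk and everything else standing where it is.

Things in the scene. Friction and masses are not known exactly. Their poses are not given: they have to be found in the camera images.
- kahk_center (a point): Centre (half-way up) of the biscuit to turn: 110 mm across, 20 mm thick, 100 g. Each face is flat within 30 mm of the centre, then slopes evenly to the rim, a 2 mm band 9 to 11 mm above the floor it lies on; a thin blade fits under. Its z points out of the PLAIN face: up at the start. The stamped face has two dark rings and eight spokes. Bare floor, 100 mm or more, on its tray -y and +y sides.
- tray: Fixed steel tray, 300 mm (its x) by 480 mm (its y), walls 3 mm thick, 20 mm high on all sides. A thin grippy silicone sheet lines it. Origin: centre of its underside; the sheet's top, where the kahks lie, is 5 mm above. Its y axis points roughly to the robot's left. The kahks lie side by side towards its -y end, one about 70 mm to the -x and one 70 mm to the +x side of the centre line; either may be the one to turn.
- turner: Loose kitchen turner (spatula), 200 g, 195 mm long. Origin: centre of the underside of its flat steel blade, 80 by 80 by 3 mm; x points from the handle to the blade's straight front edge (x +40 mm), z out of its upper face. A steel neck 16 mm wide rises steeply from the blade's rear edge to the handle. It starts standing on its blade, handle roughly to -y.
- turner_grip (a point): Point on the turner's wooden handle to hold it by, on the handle's centre line: x -95 mm, z +50 mm from the turner's origin, same axes. The handle is a level bar 100 mm long (x -55 to -155 mm), 20 mm wide and 22 mm high (z 39 to 61 mm).
- rest_floor (a point): Centre of the inner floor of the fixed ceramic spoon rest: a shallow dish 132 by 126 mm outside (its x, y), walls 6 mm thick and 10 mm high, inner floor 6 mm above the tiles, 120 by 114 mm inside. A flat tongue 4 mm high juts out on its -x side to 133 mm from the centre; with the turner's handle over the tongue the two x axes agree.
- kahk_done_center (a point): Centre of the other biscuit of the same shape, already stamped side up (its z axis points out of the stamped face); to be left alone.
- stamp: Loose upright wooden kahk stamp, 60 mm across, 86 mm high, origin under its centre; leave it.
- shaker: Loose steel sugar shaker with a press button on top, 72 mm across, 139 mm high, origin under its centre; leave it.
- mug: Loose white mug, 80 mm across, 85 mm high, origin under its centre; leave it.
- bowl: Loose terracotta bowl, 110 mm across, 55 mm high, origin under its centre; leave it.

How it is judged:
By the outcome, as a careful person would: the job done as asked, in the order asked, and still so for the second after the job is handed in, with the robot touching nothing.
It also fails if it takes over 54 s, if anything falls off the work surface, if the arm or the gripper's body presses on something with over 40 N, if the wrist force passes 120 N, or if a joint passes its speed limit or range.

## Working session

There is one attempt and no reset: what is moved stays moved. The work goes in short steps, Python scripts to look and compute and a tool call to move; the robot and the scene stay as the last step left them, time stands still between calls to the robot, and variables do not carry over. Pictures are saved under pics/ and viewed, at most 10 in all, crops included, and the job is handed in when it is done.

Besides the shell and the picture viewer there is one more tool, called in YAML: its name, and indented under it one key for each argument. step_arm: Moves the arm, as the interface text tells. Its arguments: {"type":"object","properties":{"series":{"type":"array"},"newtons":{"type":"number"}},"required":["series"]}

```bash
mkdir -p pics; ls; python3 - <<'E'
from station import monitor, eyes, ticket, ctrl
import cv2,json
s=monitor.observe();print(s, ctrl.hold_point_z)
for n in("top","side","wrist"):
    im=eyes.capture(n);cv2.imwrite(f"pics/{n}0.png",im[:,:,::-1]);p=eyes.camera_params(n);print(n,p)
E
```

```text
pics
{'t': 0.0, 'joints': array([-1.37809248e+00,  1.59054893e-01,  1.59828325e+00, -4.84971327e-06,
        1.38620754e+00, -2.10103362e-01]), 'joint_vel': array([-0.00169579, -0.00060382,  0.00172237, -0.00036083, -0.0014035 ,
        0.0009702 ]), 'joint_efforts': array([-5.45863149e-04, -3.96009064e+01, -3.31429017e+01, -2.77851714e-04,
        8.45737261e-03, -1.14454042e-05]), 'tcp_pos': array([ 0.2252565 , -0.52836233,  0.23028808]), 'orientation': array([-3.07617709e+00, -6.28069837e-01, -1.91900079e-05]), 'wrist_force': array([0.45654843, 0.16002605, 0.24501817]), 'ft_torque': array([ 0.02333315, -0.04589186, -0.02948104]), 'gripper_force': 0.0, 'finger_gap': 0.08533689603012036} 0.0187
top {'fx': 385.87431447993043, 'fy': 385.87431447993043, 'cx': 318.81113487824865, 'cy': 199.23855772627053, 'R': array([[ 0.01486357, -0.99988822, -0.00162134],
       [-0.99216179, -0.01454746, -0.12411021],
       [ 0.12407275,  0.00345335, -0.99226711]]), 't': array([0.06808043, 0.6010137 , 1.08502718])}
side {'fx': 428.7416287587837, 'fy': 428.7416287587837, 'cx': 324.9976852955952, 'cy': 203.9822006797695, 'R': array([[-0.98809806, -0.15353132,  0.00950587],
       [-0.11233056,  0.67795883, -0.72646657],
       [ 0.10509078, -0.71888801, -0.68713606]]), 't': array([0.60193373, 0.07480133, 1.45077171])}
wrist {'fx': 301.73736259827365, 'fy': 301.73736259827365, 'cx': 320.5201422087916, 'cy': 201.18675120589418, 'R': array([[ 0.39240345, -0.91979253, -0.00110924],
       [-0.87027841, -0.37166945,  0.3232295 ],
       [-0.29771635, -0.12587102, -0.94631996]]), 't': array([-0.57404149, -0.04192356,  0.37996918])}
```

View pics/top0.png

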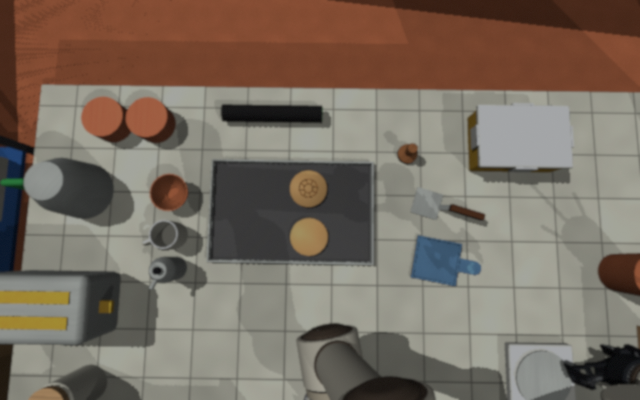

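View pics/side0.png

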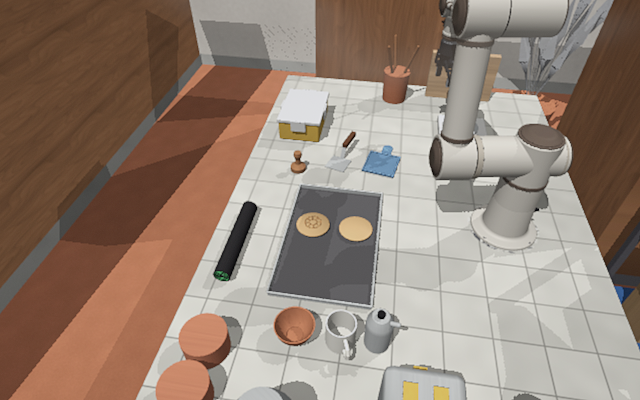

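The top view shows the plain kahk at about (309,237) and the stamped one at (308,188). The turner blade is at (426,204) with its handle running to (484,216). The blue spoon rest is at (437,260) with its tongue at (475,268). The tray spans (210..375, 160..263). The side view agrees, with the plain kahk at (355,229).

```bash
cat > h.py <<'E'
import numpy as np, cv2
from scipy.spatial.transform import Rotation as Ro
def ray(p,u,v):
    R=np.array(p['R']);t=np.array(p['t']);d=R.T@np.array([(u-p['cx'])/p['fx'],(v-p['cy'])/p['fy'],1]);return -R.T@t,d
def onz(p,u,v,z):
    o,d=ray(p,u,v);return o+d*(z-o[2])/d[2]
def proj(p,X):
    c=np.array(p['R'])@np.array(X)+np.array(p['t']);return np.array([p['fx']*c[0]/c[2]+p['cx'],p['fy']*c[1]/c[2]+p['cy']])
def blobs(im,lo,hi,roi,amin=30):
    h=cv2.cvtColor(im,cv2.COLOR_RGB2HSV);m=cv2.inRange(h,lo,hi);k=np.zeros_like(m);x0,y0,x1,y1=roi;k[y0:y1,x0:x1]=m[y0:y1,x0:x1]
    cs=cv2.findContours(k,cv2.RETR_EXTERNAL,cv2.CHAIN_APPROX_NONE)[0]
    return sorted([c for c in cs if cv2.contourArea(c)>amin],key=cv2.contourArea,reverse=True)
E
python3 - <<'E'
from h import *
from station import eyes
P=eyes.camera_params
T=cv2.imread('pics/top0.png')[:,:,::-1].copy();S=cv2.imread('pics/side0.png')[:,:,::-1].copy()
hsv=cv2.cvtColor(T,cv2.COLOR_RGB2HSV)
for q in [(309,237),(426,204),(470,213),(437,260),(471,268),(250,200)]: print(q,hsv[q[1],q[0]])
def show(n,im,cam,lo,hi,roi,z,amin=30):
    for c in blobs(im,lo,hi,roi,amin)[:3]:
        r=cv2.minAreaRect(c);p=P(cam)
        X=np.array([onz(p,*q,z) for q in cv2.boxPoints(r)]);C=X.mean(0)
        M=cv2.moments(c);ce=onz(p,M['m10']/M['m00'],M['m01']/M['m00'],z)
        e1,e2=X[1]-X[0],X[2]-X[1]
        print(n,cam,'c',C.round(4)[:2],'cen',ce.round(4)[:2],'px',np.round(r[0]),'len',np.round([np.linalg.norm(e1),np.linalg.norm(e2)],4),'ang',np.degrees([np.arctan2(e1[1],e1[0]),np.arctan2(e2[1],e2[0])]).round(1))
for im,cam,rk,rt,rh,rr,rb in [(T,'top',(250,165,360,262),(205,155,380,268),(440,195,500,230),(405,230,490,295),(405,185,445,225)),(S,'side',(285,200,385,255),(268,180,390,310),(340,128,360,152),(355,140,410,182),(322,140,352,170))]:
    show('kahk',im,cam,(8,70,110),(28,255,255),rk,.012,300)
    show('tray',im,cam,(0,0,20),(180,80,105),rt,.005,500)
    show('handle',im,cam,(0,90,20),(20,255,200),rh,.055)
    show('rest',im,cam,(95,80,40),(125,255,255),rr,.010)
E
python3 - <<'E'
import cv2,numpy as np
T=cv2.imread('pics/top0.png');S=cv2.imread('pics/side0.png')
a=cv2.resize(T[180:300,395:505],None,fx=4,fy=4);b=cv2.resize(S[125:190,320:420],(400,260))
b=cv2.copyMakeBorder(b,0,480-260,0,0,cv2.BORDER_CONSTANT)
b=b[:,:360];cv2.imwrite('pics/crop.png',np.hstack([a,b]))
E
```

```text
(309, 237) [ 19 116 160]
(426, 204) [ 60   6 128]
(470, 213) [ 11 158  66]
(437, 260) [104 117 107]
(471, 268) [102 107 138]
(250, 200) [ 0  0 56]
kahk top c [0.4926 0.1057] cen [0.4925 0.1063] px [308. 236.] len [0.1094 0.1083] ang [ -89.2 -179.3]
kahk top c [0.6383 0.1114] cen [0.6369 0.1114] px [308. 188.] len [0.1052 0.1058] ang [ -89.2 -179.3]
tray top c [0.5634 0.1614] cen [0.5652 0.1608] px [290. 213.] len [0.3103 0.4947] ang [  1.7 -90.4]
handle top c [ 0.5669 -0.3452] cen [ 0.567  -0.3449] px [467. 212.] len [0.0166 0.097 ] ang [ -18.8 -107. ]
rest top c [ 0.4236 -0.2986] cen [ 0.4267 -0.2793] px [447. 262.] len [0.1213 0.1939] ang [ -11.9 -100.1]
kahk side c [0.4913 0.0998] cen [0.4918 0.1027] px [356. 228.] len [0.1127 0.1099] ang [-170.6   94.3]
kahk side c [0.6353 0.1049] cen [0.6351 0.1071] px [312. 224.] len [0.1134 0.1114] ang [-170.6   98.4]
tray side c [0.5819 0.1522] cen [0.5672 0.1902] px [326. 244.] len [0.4764 0.3726] ang [-82.1 178. ]
handle side c [ 0.5664 -0.3419] cen [ 0.5669 -0.3404] px [349. 139.] len [0.1107 0.0253] ang [-106.1  134.3]
rest side c [ 0.4272 -0.293 ] cen [ 0.4261 -0.2692] px [382. 159.] len [0.1984 0.1408] ang [-93.5 165.5]
```

View pics/crop.png

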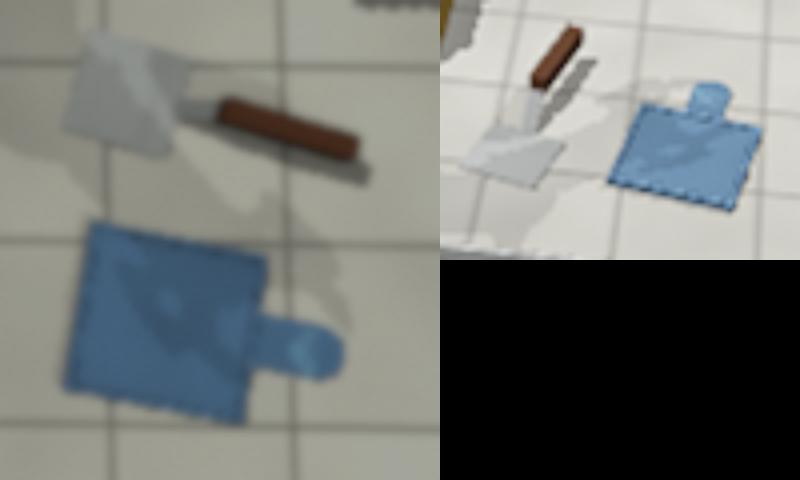

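```bash
cat >> h.py <<'E'
HOLD=.0187
def Rt(yaw,p=0,roll=0):   # turner axes; p = nose down, deg
    return Ro.from_euler('ZYX',[yaw,p,roll],degrees=True).as_matrix()
def tool_R(Rtur,a):
    s,c=np.sin(np.radians(a)),np.cos(np.radians(a));return Rtur@np.array([[c,0,s],[0,-1,0],[s,0,-c]])
def tcp(org,yaw,p,a,g=(-.095,0,.05)):  # turner origin -> tcp pose
    R=Rt(yaw,p);T=tool_R(R,a);return np.array(org)+R@np.array(g)+HOLD*T[:,2],T
def rows(wps,jaw,n=8,start=None):
    """wps: list of (pos,R,nrows)"""
    from station import monitor
    if start is None:
        s=monitor.observe();p,R=np.array(s['tcp_pos']),Ro.from_rotvec(s['orientation']).as_matrix()
    else: p,R=start
    out=[]
    for (q,Q,k) in wps:
        p0,w=p.copy(),Ro.from_matrix(R.T@Q).as_rotvec();R0=R.copy()
        for i in range(1,k+1):
            f=i/k;pt=p0+f*(np.array(q)-p0);Qt=R0@Ro.from_rotvec(w*f).as_matrix()
            d=np.round(R.T@(pt-p),4);r=np.round(np.degrees(Ro.from_matrix(R.T@Qt).as_rotvec()),1)
            if max(abs(d))>.05 or max(abs(r))>8.59: print('LIMIT',d,r)
            out.append([*d.tolist(),*r.tolist(),jaw]);p=p+R@d;R=R@Ro.from_rotvec(np.radians(r)).as_matrix()
    for i in range(0,len(out),8):print(out[i:i+8])
    return p,R
def st():
    from station import monitor
    s=monitor.observe();print({k:np.round(s[k],4).tolist() for k in('t','joints','tcp_pos','wrist_force','finger_gap','gripper_force')});print('Rtool',Ro.from_rotvec(s['orientation']).as_matrix().round(3).tolist())
    return s
E
python3 - <<'E'
from h import *
b=np.array([.598,-.244,0]);yaw=73;a=35
g,T=tcp(b,yaw,0,a);pre=g-.11*T[:,2]
print(g,pre);rows([(pre,T,8)],1)
E
```

```text
[ 0.57336063 -0.32459174  0.03468186] [ 0.5549139  -0.38492827  0.12478858]
[[0.0449, -0.0003, 0.0132, 1.9, 4.1, -6.0, 1], [0.0437, 0.0048, 0.0164, 1.9, 4.1, -6.1, 1], [0.0416, 0.0099, 0.0191, 1.9, 4.1, -6.0, 1], [0.0388, 0.0148, 0.0216, 1.9, 4.0, -6.1, 1], [0.0354, 0.0195, 0.0236, 1.9, 4.1, -6.0, 1], [0.0314, 0.0239, 0.0254, 1.9, 4.1, -6.1, 1], [0.0268, 0.0278, 0.0265, 1.9, 4.1, -6.0, 1], [0.0218, 0.0312, 0.0273, 1.9, 4.1, -6.0, 1]]
```

step_arm:
  series:
    - [[0.045,0,0.013,1.9,4.1,-6.0,1],[0.044,0.005,0.016,1.9,4.1,-6.1,1],[0.042,0.01,0.019,1.9,4.1,-6.0,1],[0.039,0.015,0.022,1.9,4.0,-6.1,1],[0.035,0.02,0.024,1.9,4.1,-6.0,1],[0.031,0.024,0.025,1.9,4.1,-6.1,1],[0.027,0.028,0.027,1.9,4.1,-6.0,1],[0.022,0.031,0.027,1.9,4.1,-6.0,1]]

```text
t: 0.95
tcp_pos: [0.5576, -0.3855, 0.1248]
orientation: [-2.163, -1.607, -0.686]
wrist_force: [-0.5, -0.9, 0.6]
finger_gap: 0.0856
gripper_force: 0.0
```

```bash
python3 - <<'E'
from h import *
from station import eyes
st();p=eyes.camera_params('wrist');im=eyes.capture('wrist');cv2.imwrite('pics/w1.png',im[:,:,::-1])
for c in blobs(im,(0,90,20),(20,255,200),(0,0,640,400),300)[:3]:
    r=cv2.minAreaRect(c);q=cv2.boxPoints(r);print(np.round(q),cv2.contourArea(c))
    e=sorted([( (q[i]+q[(i+1)%4])/2, np.linalg.norm(q[i]-q[(i+1)%4])) for i in range(4)],key=lambda t:t[1])[:2]
    print([onz(p,*m,.06).round(4) for m,_ in e])
print('expected grip px',proj(p,[.570,-.334,.06]),'front edge',proj(p,[.598+.04*.292,-.244+.04*.956,.0]))
rest=np.array([.431,-.263,.006]);print('rest px',proj(p,rest))
E
```

```text
{'t': 0.95, 'joints': [-0.9902, 0.7471, 1.1392, 0.4599, 1.6675, -0.7493], 'tcp_pos': [0.5576, -0.3855, 0.1248], 'wrist_force': [-0.4705, -0.9137, 0.5826], 'finger_gap': 0.0856, 'gripper_force': 0.0}
Rtool [[0.236, 0.957, 0.167], [0.783, -0.289, 0.551], [0.575, 0.001, -0.818]]
[[398.  73.]
 [419. -12.]
 [470.   0.]
 [450.  85.]] 3032.5
[array([ 0.7516, -0.1659,  0.06  ]), array([ 0.6944, -0.2524,  0.06  ])]
[[305. 163.]
 [329. 163.]
 [329. 285.]
 [305. 285.]] 2727.5
[array([ 0.5795, -0.3027,  0.06  ]), array([ 0.552, -0.395,  0.06 ])]
[[573.   0.]
 [597. -17.]
 [663.  78.]
 [639.  95.]] 2426.0
[array([ 0.8846, -0.3179,  0.06  ]), array([ 0.8859, -0.2034,  0.06  ])]
expected grip px [316.8372629  201.36412279] front edge [318.70938019  99.81197285]
rest px [161.79944468 189.51460059]
```

View pics/w1.png

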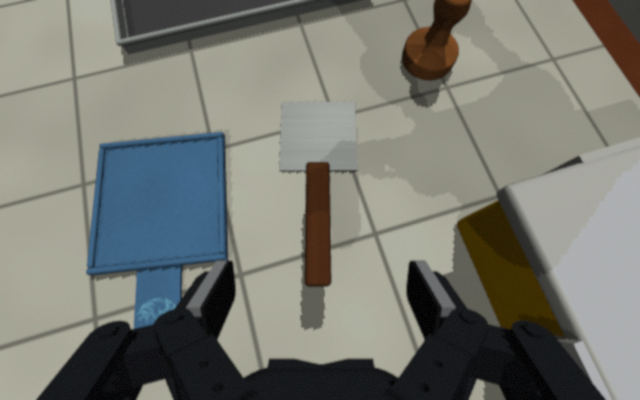

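The wrist view shows the handle centred along column 317 (rows 163–285) and the blade at (280–357, 100–170). The spoon rest's corners are about (100,144), (225,132), (227,260) and (88,272). The measured yaw of 73° agrees, so I'm descending to close on the handle.

step_arm:
  series:
    - [[-0.001,-0.001,0.022,0,0,0,1],[0,0,0.022,0,0,0,1],[-0.001,-0.001,0.022,0,0,0,1],[0,-0.001,0.022,0,0,0,1],[0,0,0.021,0,0,0,1],[0,0,0,0,0,0,0.2],[0,0,0,0,0,0,0],[0,0,0,0,0,0,0]]
  newtons: 80

```text
t: 1.8
tcp_pos: [0.5718, -0.3286, 0.0363]
orientation: [-2.17, -1.605, -0.683]
wrist_force: [-0.9, 0.1, 0.5]
finger_gap: 0.0439
gripper_force: 0.0
```

step_arm:
  series:
    - [[0,0,0,0,0,0,0],[0,0,0,0,0,0,0],[0,0,0,0,0,0,0],[0,0,0,0,0,0,0],[0,0,0,0,0,0,0],[0,0,0,0,0,0,0],[0,0,0,0,0,0,0],[0,0,0,0,0,0,0]]

```text
t: 2.6
tcp_pos: [0.5717, -0.3283, 0.0362]
orientation: [-2.17, -1.605, -0.683]
wrist_force: [-1.6, -2.8, 5.7]
finger_gap: 0.0191
gripper_force: 78.9
```

```bash
python3 - <<'E'
from h import *
from station import eyes
s=st();p=eyes.camera_params('wrist');im=eyes.capture('wrist');cv2.imwrite('pics/w2.png',im[:,:,::-1])
T=Ro.from_rotvec(s['orientation']).as_matrix();yt=-T[:,1];print('yaw',np.degrees(np.arctan2(-yt[0],yt[1])),'ytz',yt[2],'tilt',np.degrees(np.arcsin(T[2,0])))
h=cv2.cvtColor(im,cv2.COLOR_RGB2HSV)
for c in blobs(im,(95,60,40),(125,255,255),(0,0,640,400),500)[:2]: 
    ap=cv2.approxPolyDP(cv2.convexHull(c),6,True)[:,0];print('rest',ap.tolist(),[onz(p,*q,.016).round(4)[:2].tolist() for q in ap])
y=np.radians(73);o=np.array([.569,-.337,0])+.095*np.array([np.cos(y),np.sin(y),0])
for dx,dy in((.04,.04),(.04,-.04),(-.04,.04),(-.04,-.04)):
    X=o+dx*np.array([np.cos(y),np.sin(y),0])+dy*np.array([-np.sin(y),np.cos(y),0]);X[2]=.003;print(proj(p,X).round(1))
E
```

```text
{'t': 2.6, 'joints': [-0.9286, 0.7815, 1.2763, 0.483, 1.4841, -0.7735], 'tcp_pos': [0.5717, -0.3283, 0.0362], 'wrist_force': [-1.6145, -2.7818, 5.7002], 'finger_gap': 0.0191, 'gripper_force': 78.9184}
Rtool [[0.24, 0.956, 0.169], [0.785, -0.293, 0.546], [0.572, 0.002, -0.82]]
yaw 72.94737094996486 ytz -0.0017168595642489959 tilt 34.88728790567954
rest [[181, 146], [179, 324], [75, 398], [33, 399], [0, 368], [0, 162]] [[0.5052, -0.2261], [0.4851, -0.3361], [0.4258, -0.3564], [0.4043, -0.3503], [0.3877, -0.3297], [0.3893, -0.2028]]
[267.5  96.4]
[373.5  96.4]
[261.9 197.9]
[379.2 197.9]
```

View pics/w2.png

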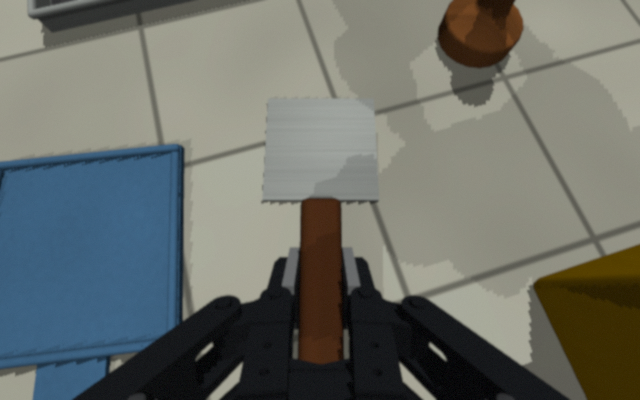

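The wrist view shows the blade at (263–378, 98–201), within 2 mm of the prediction, and the handle gripped squarely. The rest is at the left, with its right edge running from (183,146) to (180,340). I'm now pinning down the rest and working out the lift.

```bash
python3 - <<'E'
from h import *
from station import eyes
for cam,q in(('top',[(418.2,235.5),(462,244.2),(456.2,286),(411.2,277.5)]),('side',[(370,150.5),(400.5,157),(393.75,177.5),(362,170.5)])):
    X=np.array([onz(eyes.camera_params(cam),*u,.014)[:2] for u in q]);print(cam,X.round(4).tolist(),X.mean(0),[np.linalg.norm(X[i]-X[i-1]).round(4) for i in range(4)])
p=eyes.camera_params('wrist')
for z in(.006,.016):print([onz(p,*u,z).round(4)[:2].tolist() for u in [(183,145),(180,338),(178,345)]])
p=eyes.camera_params('top');print('tray corners',[onz(p,*u,.02).round(4)[:2].tolist() for u in [(212,161),(375,162),(374,264),(209,262)]])
g=(-.0945,0,.0515);a=34.9
# lift, then above-tray pre-pose
w=[]
P,T=tcp([.596,-.248,.09],73,0,a,g);w.append((P,T,3))
P,T=tcp([.494,-.030,.09],91,0,a,g);w.append((P,T,7))
P,T=tcp([.494,-.030,.03],91,0,a,g);w.append((P,T,6))
print(w[-1][0]);rows(w,0)
E
```

```text
top [[0.4999, -0.2162], [0.4765, -0.3439], [0.3562, -0.3234], [0.3784, -0.1939]] [ 0.42776531 -0.26933836] [np.float64(0.1235), np.float64(0.1298), np.float64(0.1219), np.float64(0.1314)]
side [[0.4774, -0.3349], [0.3543, -0.3118], [0.376, -0.1797], [0.4975, -0.2016]] [ 0.42630541 -0.2570189 ] [np.float64(0.1348), np.float64(0.1252), np.float64(0.1339), np.float64(0.1235)]
[[0.5033, -0.2195], [0.4799, -0.3437], [0.4781, -0.3471]]
[[0.5066, -0.2258], [0.4844, -0.3435], [0.4827, -0.3468]]
tray corners [[0.7128, 0.3984], [0.7168, -0.0893], [0.4157, -0.0855], [0.4142, 0.3924]]
[ 0.49546253 -0.11378811  0.06616316]
[[0.0172, -0.0, -0.0246, 0.0, 0.0, 0.0, 0], [0.0172, -0.0001, -0.0245, 0.1, 0.0, 0.0, 0], [0.0171, -0.0, -0.0246, 0.0, 0.0, 0.0, 0], [0.0214, -0.0193, 0.0149, 1.5, 0.0, -2.1, 0], [0.0221, -0.0182, 0.0155, 1.4, 0.0, -2.1, 0], [0.0228, -0.0169, 0.0158, 1.5, 0.0, -2.1, 0], [0.0234, -0.0157, 0.0163, 1.5, 0.0, -2.1, 0], [0.0239, -0.0144, 0.0167, 1.5, 0.0, -2.1, 0]]
[[0.0244, -0.013, 0.017, 1.4, 0.0, -2.1, 0], [0.0248, -0.0118, 0.0173, 1.5, 0.0, -2.2, 0], [-0.0057, -0.0, 0.0082, 0.0, 0.0, 0.0, 0], [-0.0057, -0.0, 0.0082, 0.0, 0.0, 0.0, 0], [-0.0057, -0.0, 0.0082, 0.0, 0.0, 0.0, 0], [-0.0058, -0.0, 0.0082, 0.0, 0.0, 0.0, 0], [-0.0057, -0.0, 0.0082, 0.0, 0.0, 0.0, 0], [-0.0057, -0.0, 0.0083, 0.0, 0.0, 0.0, 0]]
```

step_arm:
  series:
    - [[0.017,0,-0.025,0,0,0,0],[0.017,0,-0.025,0,0,0,0],[0.017,0,-0.025,0,0,0,0],[0.021,-0.019,0.015,1.5,0,-2.1,0],[0.022,-0.018,0.0155,1.4,0,-2.1,0],[0.023,-0.017,0.016,1.5,0,-2.1,0],[0.023,-0.016,0.016,1.5,0,-2.1,0],[0.024,-0.014,0.017,1.5,0,-2.1,0]]

```text
t: 3.45
tcp_pos: [0.5161, -0.174, 0.1245]
orientation: [-1.946, -1.811, -0.611]
wrist_force: [-0.5, -0.3, -2.3]
finger_gap: 0.0187
gripper_force: 78.7
```

step_arm:
  series:
    - [[0.024,-0.013,0.017,1.4,0,-2.1,0],[0.025,-0.012,0.017,1.5,0,-2.2,0],[-0.006,0,0.008,0,0,0,0],[-0.006,0,0.008,0,0,0,0],[-0.006,0,0.008,0,0,0,0],[-0.006,0,0.008,0,0,0,0],[-0.006,0,0.008,0,0,0,0],[0,0,0,0,0,0,0]]

```text
t: 4.25
tcp_pos: [0.4944, -0.1162, 0.0738]
orientation: [-1.854, -1.884, -0.584]
wrist_force: [-0.6, 0.7, -1.5]
finger_gap: 0.0186
gripper_force: 78.9
```

```bash
cat >> h.py <<'E'
G=np.array([-.0945,0,.0515]);A=34.9
def turner():
    from station import monitor
    s=monitor.observe();T=Ro.from_rotvec(s['orientation']).as_matrix();c=tool_R(np.eye(3),A)
    R=T@c.T;o=np.array(s['tcp_pos'])-HOLD*T[:,2]-R@G;return o,R
E
python3 - <<'E'
from h import *
from station import eyes
st();o,R=turner();print('org',o.round(4),'front',(o+R@[.04,0,0]).round(4),'yaw,p,r',Ro.from_matrix(R).as_euler('ZYX',degrees=True).round(2))
p=eyes.camera_params('wrist');im=eyes.capture('wrist');cv2.imwrite('pics/w3.png',im[:,:,::-1])
for c in blobs(im,(8,70,110),(28,255,255),(0,0,640,400),800)[:3]:
    (u,v),ax,an=cv2.fitEllipse(c);b=cv2.boundingRect(c)
    print('kahk',np.round([u,v,*ax]),b,onz(p,u,v,.015).round(4), 'near rim',onz(p,u,b[1]+b[3],.015).round(4))
print('pred blade',[proj(p,o+R@np.array([x,y,.003])).round(0).tolist() for x,y in((.04,.04),(.04,-.04),(-.04,.04),(-.04,-.04))])
E
```

```text
{'t': 4.25, 'joints': [-0.7393, 0.4215, 1.7338, 0.4335, 1.4487, -0.9117], 'tcp_pos': [0.4944, -0.1162, 0.0738], 'wrist_force': [-0.5992, 0.6735, -1.5174], 'finger_gap': 0.0186, 'gripper_force': 78.884}
Rtool [[-0.013, 1.0, -0.011], [0.818, 0.017, 0.574], [0.575, -0.002, -0.818]]
org [ 0.4929 -0.0323  0.0379] front [0.4922 0.0077 0.038 ] yaw,p,r [90.96 -0.17  0.11]
kahk [322.  34.  80. 125.] (262, 0, 120, 77) [0.4914 0.0939 0.015 ] near rim [0.4922 0.0479 0.015 ]
kahk [477.  33.  77. 127.] (416, 0, 121, 75) [0.634  0.0974 0.015 ] near rim [0.6283 0.0521 0.015 ]
pred blade [[268.0, 99.0], [374.0, 99.0], [262.0, 201.0], [380.0, 201.0]]
```

View pics/w3.png

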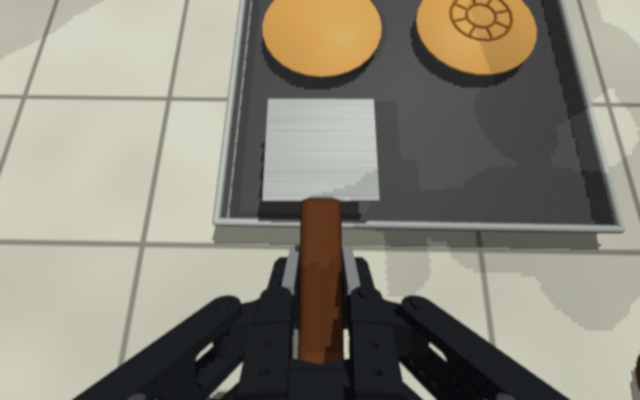

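The wrist view shows the blade (263–378, 99–201) lined up with the plain kahk, whose centre is near column 322 and near rim at row 77. The done kahk is well clear at (477,33). Next I lower the nose to the sheet in front of the rim.

```bash
cat >> h.py <<'E'
def byfront(F,yaw,p):
    R=Rt(yaw,p);return tcp(np.array(F)-R@[.04,0,0],yaw,p,A,G)
E
python3 - <<'E'
from h import *
P1=byfront([.4915,.035,.012],91,4);P2=byfront([.4915,.035,.004],91,4)
rows([(*P1,4),(*P2,4)],0)
E
```

```text
[[0.0036, -0.0002, 0.0081, -0.0, -1.0, -0.0, 0], [0.0038, -0.0001, 0.0079, -0.0, -1.1, -0.0, 0], [0.0039, -0.0002, 0.0079, -0.0, -1.0, -0.0, 0], [0.0041, -0.0002, 0.0079, -0.0, -1.0, -0.0, 0], [-0.001, 0.0, 0.0017, -0.0, -0.0, -0.0, 0], [-0.0011, 0.0, 0.0017, -0.0, -0.0, -0.0, 0], [-0.001, 0.0, 0.0017, -0.0, -0.0, -0.0, 0], [-0.001, 0.0, 0.0017, -0.0, -0.0, -0.0, 0]]
```

step_arm:
  series:
    - [[0.004,0,0.008,0,-1,0,0],[0.004,0,0.008,0,-1.1,0,0],[0.004,0,0.008,0,-1,0,0],[0.004,0,0.008,0,-1,0,0],[-0.001,0,0.0017,0,0,0,0],[-0.001,0,0.0017,0,0,0,0],[-0.001,0,0.0017,0,0,0,0],[-0.001,0,0.0017,0,0,0,0]]

```text
t: 5.1
tcp_pos: [0.4949, -0.0858, 0.0498]
orientation: [-1.9, -1.933, -0.525]
wrist_force: [-0.6, -0.9, 1.1]
finger_gap: 0.0187
gripper_force: 79.0
```

```bash
cat > s.py <<'E'
from h import *
st();o,R=turner();print('org',o.round(4),'front',(o+R@[.04,0,0]).round(4),'yaw,p,r',Ro.from_matrix(R).as_euler('ZYX',degrees=True).round(2))
E
python3 s.py
```

```text
{'t': 5.1, 'joints': [-0.6719, 0.3917, 1.8045, 0.4203, 1.3298, -0.8712], 'tcp_pos': [0.4949, -0.0858, 0.0498], 'wrist_force': [-0.5825, -0.909, 1.0785], 'finger_gap': 0.0187, 'gripper_force': 79.0131}
Rtool [[-0.015, 1.0, -0.008], [0.858, 0.017, 0.513], [0.513, 0.001, -0.859]]
org [ 0.4935 -0.0048  0.0078] front [0.4929 0.0351 0.005 ] yaw,p,r [ 9.098e+01  4.050e+00 -5.000e-02]
```

step_arm:
  series:
    - [[0.0095,0,0.0056,0,0,0,0],[0.0095,0,0.0056,0,0,0,0],[0.0095,0,0.0056,0,0,0,0],[0.0095,0,0.0056,0,0,0,0],[0.0095,0,0.0056,0,0,0,0],[0.0095,0,0.0056,0,0,0,0],[0.0095,0,0.0056,0,0,0,0],[0.0095,0,0.0056,0,0,0,0]]

```text
t: 5.9
tcp_pos: [0.493, 0.004, 0.0503]
orientation: [-1.899, -1.933, -0.524]
wrist_force: [0.8, -0.5, -2.5]
finger_gap: 0.0188
gripper_force: 79.1
```

```bash
cat > k.py <<'E'
import sys
from h import *
from station import eyes
for cam in('top','side'):
    im=eyes.capture(cam);cv2.imwrite(f'pics/{cam}_{sys.argv[1]}.png',im[:,:,::-1]);p=eyes.camera_params(cam)
    for c in blobs(im,(8,70,110),(28,255,255),(230,160,370,262) if cam=='top' else (270,190,390,300),200)[:2]:
        (u,v),ax,an=cv2.fitEllipse(c);print(cam,'kahk',cv2.boundingRect(c),onz(p,u,v,.015).round(4)[:2],cv2.contourArea(c))
E
python3 s.py; python3 k.py ins; python3 - <<'E'
import cv2,numpy as np
T=cv2.imread('pics/top_ins.png');S=cv2.imread('pics/side_ins.png')
a=cv2.resize(T[160:280,260:360],(400,480));b=cv2.resize(S[180:300,290:390],(400,480));cv2.imwrite('pics/ins.png',np.hstack([a,b]))
E
```

```text
{'t': 5.9, 'joints': [-0.5321, 0.317, 1.9036, 0.4775, 1.2597, -0.7773], 'tcp_pos': [0.493, 0.004, 0.0503], 'wrist_force': [0.7686, -0.4897, -2.5085], 'finger_gap': 0.0188, 'gripper_force': 79.0694}
Rtool [[-0.016, 1.0, -0.009], [0.858, 0.018, 0.513], [0.513, 0.0, -0.858]]
org [0.4916 0.085  0.0083] front [0.4908 0.1249 0.0055] yaw,p,r [ 9.102e+01  4.040e+00 -2.000e-02]
top kahk (279, 218, 38, 38) [0.4916 0.1373] 1080.5
top kahk (290, 170, 36, 37) [0.6354 0.1113] 1010.5
side kahk (338, 223, 35, 27) [0.4906 0.1392] 684.0
side kahk (296, 212, 34, 25) [0.6343 0.11  ] 617.0
```

View pics/ins.png

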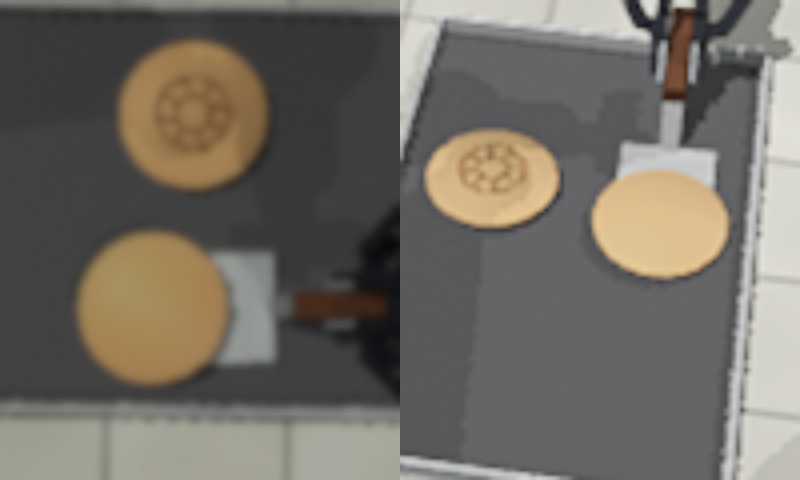

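The kahk slid about 34 mm to +y and then rode up onto the blade. It is now centred near y = 0.138, with the blade front at 0.125. The other kahk hasn't moved. I'll push in further.

step_arm:
  series:
    - [[0.012,0,0.007,0,0,0,0],[0.012,0,0.007,0,0,0,0],[0.012,0,0.007,0,0,0,0],[0,0,0,0,0,0,0],[0,0,0,0,0,0,0],[0,0,0,0,0,0,0],[0,0,0,0,0,0,0],[0,0,0,0,0,0,0]]

```text
t: 6.8
tcp_pos: [0.4926, 0.0442, 0.0508]
orientation: [-1.9, -1.933, -0.525]
wrist_force: [0.8, 0.3, -3.1]
finger_gap: 0.0186
gripper_force: 78.7
```

```bash
python3 s.py; python3 k.py ins2
```

```text
{'t': 6.8, 'joints': [-0.4617, 0.2921, 1.9346, 0.5049, 1.2274, -0.7279], 'tcp_pos': [0.4926, 0.0442, 0.0508], 'wrist_force': [0.835, 0.3098, -3.0712], 'finger_gap': 0.0186, 'gripper_force': 78.7463}
Rtool [[-0.015, 1.0, -0.008], [0.858, 0.017, 0.513], [0.513, 0.001, -0.858]]
org [0.4912 0.1252 0.0088] front [0.4905 0.1651 0.006 ] yaw,p,r [ 9.097e+01  4.050e+00 -4.000e-02]
top kahk (265, 218, 38, 38) [0.491  0.1789] 1079.0
top kahk (290, 170, 36, 37) [0.6355 0.1114] 993.5
side kahk (336, 231, 36, 28) [0.4902 0.1778] 736.5
side kahk (296, 212, 34, 25) [0.6343 0.1103] 614.0
```

```bash
cat >> h.py <<'E'
def tip(pv,F0,p0,thetas,yaw=91,x=None,**k):
    """rigid rotation of blade about pivot pv=(y,z); F0=(y,z) front edge at theta 0"""
    w=[];pv=np.array(pv);d=np.array(F0)-pv
    for th in thetas:
        c,s=np.cos(np.radians(th)),np.sin(np.radians(th))
        y,z=pv+[c*d[0]+s*d[1],-s*d[0]+c*d[1]]
        w.append((*byfront([x,y,z],yaw,p0+th),1))
    return rows(w,0,**k)
E
python3 - <<'E'
from h import *
tip((.223,.008),(.165,.006),4,[5,10,15,20,25,30,35,40],x=.4905)
E
```

```text
[[0.0115, 0.0, -0.011, 0.0, -4.9, 0.0, 0], [0.0117, 0.0, -0.0109, 0.0, -5.0, 0.0, 0], [0.0117, 0.0001, -0.011, 0.0, -5.0, -0.0, 0], [0.0118, 0.0, -0.011, 0.0, -5.0, -0.0, 0], [0.0117, 0.0, -0.011, 0.0, -5.0, -0.0, 0], [0.0117, 0.0001, -0.0109, 0.0, -5.0, -0.0, 0], [0.0117, 0.0, -0.011, 0.0, -5.0, -0.0, 0], [0.0117, 0.0001, -0.011, 0.0, -5.0, -0.0, 0]]
```

step_arm:
  series:
    - [[0.0117,0,-0.011,0,-5,0,0],[0.0117,0,-0.011,0,-5,0,0],[0.0117,0,-0.011,0,-5,0,0],[0.0117,0,-0.011,0,-5,0,0],[0.0117,0,-0.011,0,-5,0,0],[0,0,0,0,0,0,0],[0,0,0,0,0,0,0],[0,0,0,0,0,0,0]]

```text
t: 7.7
tcp_pos: [0.491, 0.0787, 0.1213]
orientation: [-2.149, -2.185, -0.109]
wrist_force: [0.3, -0.5, -2.8]
finger_gap: 0.0188
gripper_force: 78.7
```

```bash
python3 s.py; python3 k.py t25;  python3 - <<'E'
import cv2,numpy as np
T=cv2.imread('pics/top_t25.png');S=cv2.imread('pics/side_t25.png')
a=cv2.resize(T[180:270,230:340],(396,324));b=cv2.resize(S[180:300,290:390],(400,480));a=cv2.copyMakeBorder(a,0,156,0,0,cv2.BORDER_CONSTANT);cv2.imwrite('pics/t25.png',np.hstack([a,b]))
E
```

```text
{'t': 7.7, 'joints': [-0.1495, 0.0687, 1.9276, 0.1109, 1.1666, -0.2107], 'tcp_pos': [0.491, 0.0787, 0.1213], 'wrist_force': [0.3088, -0.523, -2.8101], 'finger_gap': 0.0188, 'gripper_force': 78.7409}
Rtool [[-0.016, 1.0, -0.004], [0.994, 0.017, 0.103], [0.103, -0.002, -0.995]]
org [0.4899 0.1345 0.0491] front [0.4893 0.1695 0.0297] yaw,p,r [91.01 28.96  0.13]
top kahk (290, 170, 37, 36) [0.6371 0.1106] 981.5
top kahk (262, 217, 32, 39) [0.4924 0.197 ] 922.5
side kahk (335, 230, 36, 33) [0.4916 0.1837] 909.0
side kahk (296, 212, 34, 25) [0.6343 0.11  ] 617.0
```

View pics/t25.png

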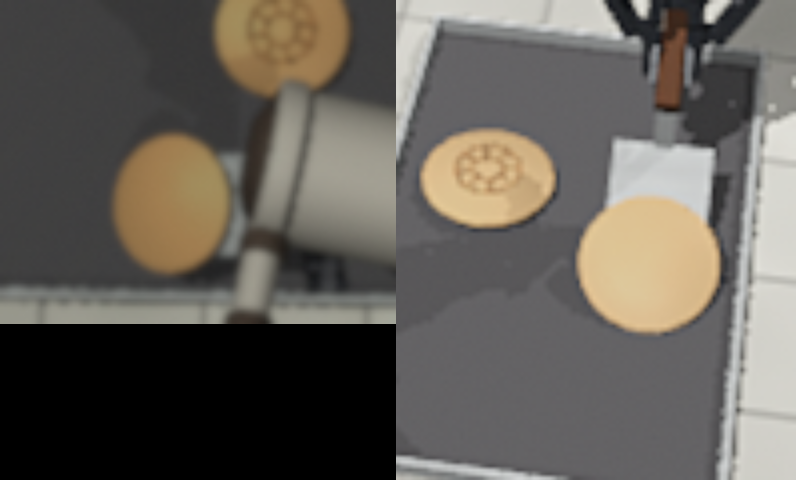

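The tilt is working: the kahk leans at about 29° against the blade, with its far rim on the sheet near y ≈ 0.238 (top view, column 262).

```bash
python3 - <<'E'
from h import *
from station import eyes
print(onz(eyes.camera_params('top'),262,236,.006))
tip((.238,.006),(.1695,.0297),29,[6,12,18,24,30,36,42,48],x=.4893)
E
```

```text
[0.49188853 0.24338694 0.006     ]
[[0.0148, -0.0002, -0.0146, -0.1, -6.0, -0.1, 0], [0.0146, 0.0001, -0.0146, -0.0, -6.0, 0.0, 0], [0.0145, 0.0, -0.0146, -0.0, -6.0, 0.0, 0], [0.0145, 0.0001, -0.0146, -0.0, -6.0, 0.0, 0], [0.0145, 0.0001, -0.0146, -0.0, -6.0, 0.0, 0], [0.0145, 0.0001, -0.0146, -0.0, -6.0, 0.0, 0], [0.0145, 0.0001, -0.0145, -0.0, -6.0, 0.0, 0], [0.0145, 0.0001, -0.0146, -0.0, -6.0, 0.0, 0]]
```

step_arm:
  series:
    - [[0.0147,0,-0.0146,0,-6,0,0],[0.0146,0,-0.0146,0,-6,0,0],[0.0145,0,-0.0146,0,-6,0,0],[0.0145,0,-0.0146,0,-6,0,0],[0.0145,0,-0.0146,0,-6,0,0],[0.0145,0,-0.0146,0,-6,0,0],[0.0145,0,-0.0145,0,-6,0,0],[0.0145,0,-0.0146,0,-6,0,0]]

```text
t: 8.6
tcp_pos: [0.4896, 0.2184, 0.2025]
orientation: [1.775, 1.803, -0.686]
wrist_force: [0.6, -0.5, -2.0]
finger_gap: 0.0186
gripper_force: 79.0
```

```bash
python3 s.py; python3 k.py t77;  python3 - <<'E'
import cv2,numpy as np
T=cv2.imread('pics/top_t77.png');S=cv2.imread('pics/side_t77.png')
a=cv2.resize(T[180:270,230:340],(396,324));b=cv2.resize(S[180:300,290:390],(400,480));a=cv2.copyMakeBorder(a,0,156,0,0,cv2.BORDER_CONSTANT);cv2.imwrite('pics/t77.png',np.hstack([a,b]))
E
```

```text
{'t': 8.6, 'joints': [0.5302, 0.4312, 1.4836, -0.6277, 1.6326, 0.6076], 'tcp_pos': [0.4896, 0.2184, 0.2025], 'wrist_force': [0.6046, -0.4964, -2.0302], 'finger_gap': 0.0186, 'gripper_force': 79.0298}
Rtool [[-0.011, 1.0, 0.011], [0.74, 0.016, -0.673], [-0.673, 0.001, -0.74]]
org [0.4899 0.2018 0.1128] front [0.4898 0.2106 0.0738] yaw,p,r [90.76 77.2  -0.16]
top kahk (290, 170, 37, 37) [0.6356 0.1104] 1038.5
side kahk (334, 235, 37, 29) [0.4943 0.2001] 730.0
side kahk (296, 212, 34, 25) [0.6343 0.11  ] 617.0
```

View pics/t77.png

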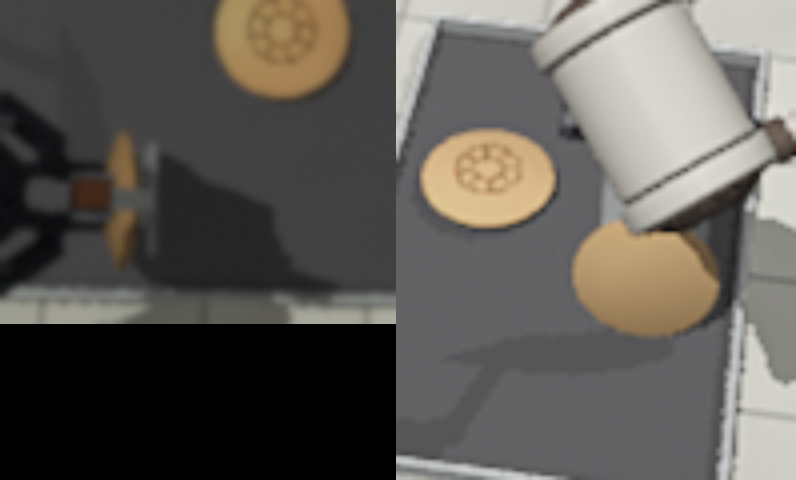

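The kahk now stands at about 77° against the blade, and the gripper is well above it. I'll carry on past vertical so it tips over.

```bash
python3 - <<'E'
from h import *
tip((.240,.006),(.2106,.0738),77.2,[3,6,9,12,15,18,21,24],x=.4895)
E
```

```text
[[0.0028, 0.0014, -0.0093, -0.1, -3.1, 0.4, 0], [0.0071, 0.0001, -0.0076, -0.0, -3.0, -0.0, 0], [0.007, 0.0, -0.0076, -0.0, -3.0, -0.0, 0], [0.0071, 0.0001, -0.0076, -0.0, -3.0, -0.0, 0], [0.007, 0.0, -0.0075, -0.0, -3.0, -0.0, 0], [0.0071, 0.0001, -0.0076, -0.0, -3.0, -0.0, 0], [0.007, 0.0001, -0.0076, -0.0, -3.0, -0.0, 0], [0.007, 0.0, -0.0076, -0.0, -3.0, -0.0, 0]]
```

step_arm:
  series:
    - [[0.007,0,-0.0076,0,-3,0,0],[0.007,0,-0.0076,0,-3,0,0],[0.007,0,-0.0076,0,-3,0,0],[0.007,0,-0.0076,0,-3,0,0],[0.007,0,-0.0076,0,-3,0,0],[0.007,0,-0.0076,0,-3,0,0],[0.007,0,-0.0076,0,-3,0,0],[0.007,0,-0.0076,0,-3,0,0]]

```text
t: 9.5
tcp_pos: [0.4884, 0.2988, 0.1942]
orientation: [1.495, 1.519, -0.975]
wrist_force: [0.7, 0.1, -1.5]
finger_gap: 0.0189
gripper_force: 79.1
```

```bash
python3 s.py; python3 k.py t100; python3 - <<'E'
import cv2,numpy as np
T=cv2.imread('pics/top_t100.png');S=cv2.imread('pics/side_t100.png')
a=cv2.resize(T[180:270,230:340],(396,324));b=cv2.resize(S[180:300,290:390],(400,480));a=cv2.copyMakeBorder(a,0,156,0,0,cv2.BORDER_CONSTANT);cv2.imwrite('pics/t100.png',np.hstack([a,b]))
E
```

```text
{'t': 9.5, 'joints': [0.7137, 0.824, 1.1385, -0.8633, 1.9708, 0.6934], 'tcp_pos': [0.4884, 0.2988, 0.1942], 'wrist_force': [0.6617, 0.0648, -1.5428], 'finger_gap': 0.0189, 'gripper_force': 79.1177}
Rtool [[-0.007, 1.0, 0.013], [0.405, 0.015, -0.914], [-0.914, -0.001, -0.405]]
org [0.4891 0.2473 0.1189] front [0.4892 0.2396 0.0796] yaw,p,r [-89.54  78.97 179.58]
top kahk (290, 170, 37, 37) [0.6355 0.1104] 1034.5
side kahk (296, 212, 34, 25) [0.6343 0.11  ] 617.0
```

```bash
python3 - <<'E'
from h import *
o,R=turner()
Q=tcp(o+[0,-.02,.10],91,101,A,G)
Q2=tcp([.49,-.06,.17],91,0,A,G)
print(Q2[0]);rows([(*Q,3),(*Q2,13)],0)
E
```

```text
[ 0.49146253 -0.14378811  0.20616316]
[[-0.0332, -0.0004, -0.0073, -0.0, 0.0, 0.1, 0], [-0.0332, -0.0004, -0.0074, -0.1, 0.1, 0.1, 0], [-0.0333, -0.0002, -0.0074, -0.0, -0.0, 0.0, 0], [-0.0072, -0.0002, 0.0324, -0.0, 7.8, -0.0, 0], [-0.0115, -0.0002, 0.0311, -0.0, 7.7, -0.0, 0], [-0.0155, -0.0003, 0.0294, -0.0, 7.8, -0.0, 0], [-0.0194, -0.0002, 0.0269, -0.0, 7.8, -0.0, 0], [-0.0229, -0.0002, 0.024, -0.0, 7.7, -0.0, 0]]
[[-0.0259, -0.0002, 0.0208, -0.0, 7.8, -0.0, 0], [-0.0284, -0.0002, 0.0171, -0.0, 7.8, -0.0, 0], [-0.0305, -0.0003, 0.013, -0.0, 7.7, -0.0, 0], [-0.032, -0.0002, 0.0088, -0.0, 7.8, -0.0, 0], [-0.0329, -0.0002, 0.0044, -0.0, 7.8, -0.0, 0], [-0.0332, -0.0002, -0.0001, -0.0, 7.7, -0.0, 0], [-0.0329, -0.0002, -0.0045, -0.0, 7.8, -0.0, 0], [-0.0319, -0.0002, -0.009, -0.0, 7.8, -0.0, 0]]
```

step_arm:
  series:
    - [[-0.033,0,-0.007,0,0,0,0],[-0.033,0,-0.007,0,0,0,0],[-0.033,0,-0.007,0,0,0,0],[-0.007,0,0.032,0,7.8,0,0],[-0.0115,0,0.031,0,7.7,0,0],[-0.0155,0,0.029,0,7.8,0,0],[-0.019,0,0.027,0,7.8,0,0],[-0.023,0,0.024,0,7.7,0,0]]

```text
t: 10.4
tcp_pos: [0.491, 0.1155, 0.2621]
orientation: [1.941, 1.972, -0.46]
wrist_force: [0.7, -1.1, -2.1]
finger_gap: 0.0186
gripper_force: 79.1
```

step_arm:
  series:
    - [[-0.026,0,0.021,0,7.8,0,0],[-0.028,0,0.017,0,7.8,0,0],[-0.0305,0,0.013,0,7.7,0,0],[-0.032,0,0.009,0,7.8,0,0],[-0.033,0,0.004,0,7.8,0,0],[-0.033,0,0,0,7.7,0,0],[-0.033,0,-0.0045,0,7.8,0,0],[-0.032,0,-0.009,0,7.8,0,0]]

```text
t: 11.2
tcp_pos: [0.4952, -0.1463, 0.2101]
orientation: [-1.859, -1.887, -0.592]
wrist_force: [1.3, -0.4, -2.0]
finger_gap: 0.0189
gripper_force: 79.1
```

```bash
python3 s.py; python3 k.py after; python3 - <<'E'
import cv2,numpy as np
from h import *
S=cv2.imread('pics/side_after.png');im=S[:,:,::-1].copy()
for c in blobs(im,(8,70,110),(28,255,255),(270,190,390,310),200)[:2]:
    m=np.zeros(S.shape[:2],np.uint8);cv2.drawContours(m,[c],-1,255,-1);m=cv2.erode(m,np.ones((7,7)));g=cv2.cvtColor(S,cv2.COLOR_BGR2GRAY)[m>0];print(cv2.boundingRect(c),'grey std',g.std(),g.min())
T=cv2.imread('pics/top_after.png')
a=cv2.resize(T[150:280,200:330],(390,390));b=cv2.resize(S[180:320,270:400],(390,420));a=cv2.copyMakeBorder(a,0,30,0,0,cv2.BORDER_CONSTANT);cv2.imwrite('pics/after.png',np.hstack([a,b]))
E
```

```text
{'t': 11.2, 'joints': [-0.7791, 0.2668, 1.6265, 0.4215, 1.6955, -0.8377], 'tcp_pos': [0.4952, -0.1463, 0.2101], 'wrist_force': [1.3182, -0.389, -2.0486], 'finger_gap': 0.0189, 'gripper_force': 79.1415}
Rtool [[-0.014, 1.0, -0.003], [0.819, 0.013, 0.573], [0.573, 0.006, -0.819]]
org [ 0.4943 -0.0625  0.174 ] front [ 0.4938 -0.0225  0.1741] yaw,p,r [ 9.077e+01 -9.000e-02 -3.300e-01]
top kahk (290, 170, 36, 37) [0.6358 0.1112] 1024.0
top kahk (230, 221, 29, 39) [0.4798 0.2992] 876.5
side kahk (334, 263, 38, 31) [0.4788 0.3082] 873.0
side kahk (296, 212, 34, 25) [0.6344 0.1099] 618.0
(334, 263, 38, 31) grey std 15.65657190909417 134
(296, 212, 34, 25) grey std 15.97117172306458 133
```

```bash
python3 - <<'E'
from h import *
from station import eyes
for cam,roi in(('top',(205,155,370,262)),('side',(270,190,390,320))):
    im=cv2.imread(f'pics/{cam}_after.png')[:,:,::-1].copy();p=eyes.camera_params(cam)
    for c in blobs(im,(8,70,110),(28,255,255),roi,200)[:2]:
        (u,v),ax,an=cv2.fitEllipse(c);X=onz(p,u,v,.016)
        pts=np.array([proj(p,[X[0]+.055*np.cos(t),X[1]+.055*np.sin(t),.015]) for t in np.linspace(0,6.28,40)],np.float32)
        e=cv2.fitEllipse(pts);print(cam,X.round(4),'seen axes',np.round(ax,1),round(an),'flat axes',np.round(e[1],1),round(e[2]))
        g=cv2.cvtColor(im,cv2.COLOR_RGB2HSV)
E
```

```text
top [0.4795 0.3082 0.016 ] seen axes [36.8 37.7] 23 flat axes [37.1 38.1] 39
top [0.6357 0.1112 0.016 ] seen axes [35.6 36.7] 30 flat axes [36.5 36.9] 81
side [0.4788 0.309  0.016 ] seen axes [30.  37.1] 97 flat axes [30.1 37.3] 97
side [0.6342 0.1108 0.016 ] seen axes [23.9 33.1] 90 flat axes [23.9 33.1] 89
```

View pics/after.png

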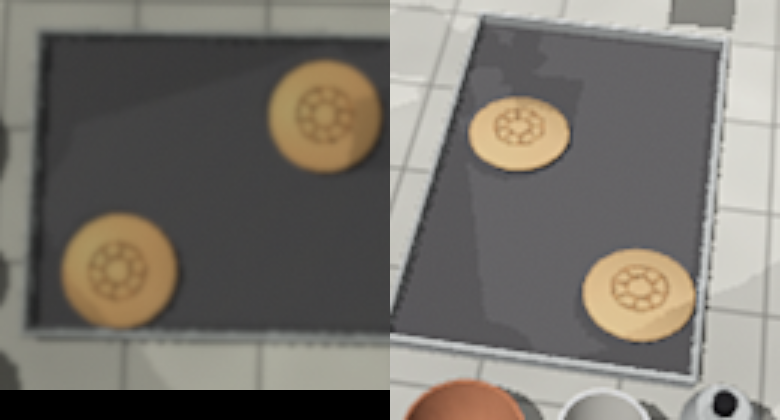

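The kahk now lies flat and stamped side up at (0.479, 0.308), with both views agreeing. The other kahk is unmoved at (0.635, 0.111). Next is the spoon rest.

```bash
python3 - <<'E'
from h import *
Q=tcp([.428,-.266,.10],79.6,0,A,G);print(Q[0]);rows([(*Q,8)],0)
E
```

```text
[ 0.41287234 -0.34842415  0.13616316]
[[-0.0252, -0.0101, -0.0074, -0.8, -0.0, 1.1, 0], [-0.0253, -0.0096, -0.0075, -0.8, -0.1, 1.1, 0], [-0.0256, -0.009, -0.0076, -0.8, 0.0, 1.0, 0], [-0.0256, -0.0084, -0.0077, -0.8, -0.0, 1.1, 0], [-0.0259, -0.0078, -0.0078, -0.8, -0.0, 1.1, 0], [-0.026, -0.0072, -0.0079, -0.8, -0.1, 1.1, 0], [-0.0261, -0.0065, -0.008, -0.8, -0.0, 1.0, 0], [-0.0263, -0.0061, -0.0081, -0.8, -0.0, 1.1, 0]]
```

step_arm:
  series:
    - [[-0.025,-0.01,-0.0075,-0.8,0,1.1,0],[-0.0255,-0.0095,-0.0075,-0.8,0,1.1,0],[-0.0255,-0.009,-0.0075,-0.8,0,1.0,0],[-0.0255,-0.0085,-0.0075,-0.8,0,1.1,0],[-0.026,-0.008,-0.008,-0.8,0,1.1,0],[-0.026,-0.007,-0.008,-0.8,0,1.1,0],[-0.026,-0.0065,-0.008,-0.8,0,1.0,0],[-0.026,-0.006,-0.008,-0.8,0,1.1,0]]

```text
t: 12.1
tcp_pos: [0.4174, -0.3443, 0.1425]
orientation: [-2.052, -1.73, -0.649]
wrist_force: [0.6, -0.9, -1.9]
finger_gap: 0.0192
gripper_force: 79.1
```

```bash
python3 s.py; python3 - <<'E'
from h import *
from station import eyes
p=eyes.camera_params('wrist');im=eyes.capture('wrist');cv2.imwrite('pics/w4.png',im[:,:,::-1]);o,R=turner()
print('blade px',[proj(p,o+R@np.array([x,y,.0])).round(0).tolist() for x,y in((.04,.04),(.04,-.04),(-.04,.04),(-.04,-.04))])
for c in blobs(im,(95,60,40),(125,255,255),(0,0,640,400),100)[:4]:
    h=cv2.convexHull(c);ap=cv2.approxPolyDP(h,5,True)[:,0];print('rest',cv2.contourArea(c),ap.tolist(),[onz(p,*q,.016).round(4)[:2].tolist() for q in ap])
pt=eyes.camera_params('top');T=eyes.capture('top');cv2.imwrite('pics/top_r.png',T[:,:,::-1])
E
```

```text
{'t': 12.1, 'joints': [-1.1158, 0.4684, 1.5079, 0.3482, 1.6667, -1.0023], 'tcp_pos': [0.4174, -0.3443, 0.1425], 'wrist_force': [0.5822, -0.9266, -1.9272], 'finger_gap': 0.0192, 'gripper_force': 79.1171}
Rtool [[0.136, 0.985, 0.104], [0.811, -0.171, 0.56], [0.569, 0.008, -0.822]]
org [ 0.432  -0.2619  0.1061] front [ 0.4388 -0.2225  0.1059] yaw,p,r [80.14  0.19 -0.47]
blade px [[267.0, 107.0], [372.0, 107.0], [261.0, 208.0], [377.0, 208.0]]
rest 2734.5 [[264, 142], [301, 202], [299, 246], [273, 265], [254, 265]] [[0.3824, -0.2013], [0.4108, -0.273], [0.4022, -0.3161], [0.3753, -0.3296], [0.3577, -0.3265]]
rest 2111.5 [[341, 201], [377, 201], [378, 266], [342, 247]] [[0.4504, -0.2788], [0.486, -0.2848], [0.4728, -0.3473], [0.4427, -0.324]]
```

```bash
python3 - <<'E'
from h import *
im=cv2.imread('pics/w4.png')[:,:,::-1].copy()
for c in blobs(im,(0,0,120),(180,40,255),(255,95,390,215),500)[:2]: print('blade seen',cv2.boundingRect(c))
Q=tcp([.429,-.269,.018],79.6,0,A,G);Q2=tcp([.429,-.269,.006],79.6,0,A,G);rows([(*Q,8),(*Q2,8)],0)
E
```

```text
blade seen (255, 95, 135, 120)
[[-0.0068, -0.0002, 0.0085, 0.0, 0.0, 0.1, 0], [-0.0069, -0.0003, 0.0086, 0.0, 0.0, 0.0, 0], [-0.0068, -0.0002, 0.0085, 0.0, 0.1, 0.1, 0], [-0.0069, -0.0002, 0.0086, 0.1, -0.0, 0.1, 0], [-0.0068, -0.0002, 0.0085, -0.0, 0.0, 0.0, 0], [-0.0069, -0.0002, 0.0085, -0.0, 0.0, 0.1, 0], [-0.0068, -0.0001, 0.0086, -0.0, 0.1, 0.1, 0], [-0.0069, -0.0002, 0.0085, 0.0, -0.0, 0.0, 0]]
[[-0.0009, -0.0, 0.0012, 0.0, -0.0, 0.0, 0], [-0.0008, -0.0, 0.0013, 0.0, -0.0, 0.0, 0], [-0.0009, -0.0, 0.0012, 0.0, -0.0, 0.0, 0], [-0.0008, -0.0, 0.0012, 0.0, -0.0, 0.0, 0], [-0.0009, -0.0, 0.0012, 0.0, -0.0, 0.0, 0], [-0.0009, -0.0, 0.0013, 0.0, -0.0, 0.0, 0], [-0.0008, -0.0, 0.0012, 0.0, -0.0, 0.0, 0], [-0.0009, -0.0, 0.0012, 0.0, -0.0, 0.0, 0]]
```

step_arm:
  series:
    - [[-0.007,0,0.0085,0,0,0.1,0],[-0.007,0,0.0085,0,0,0,0],[-0.007,0,0.0085,0,0,0.1,0],[-0.007,0,0.0085,0,0,0.1,0],[-0.007,0,0.0085,0,0,0,0],[-0.007,0,0.0085,0,0,0.1,0],[-0.007,0,0.0085,0,0,0,0],[-0.007,0,0.0085,0,0,0,0]]

```text
t: 13.0
tcp_pos: [0.4174, -0.3496, 0.053]
orientation: [-2.052, -1.722, -0.647]
wrist_force: [-0.5, -0.3, -1.8]
finger_gap: 0.0191
gripper_force: 79.2
```

```bash
python3 s.py; python3 - <<'E'
from h import *
from station import eyes
p=eyes.camera_params('wrist');im=eyes.capture('wrist');cv2.imwrite('pics/w5.png',im[:,:,::-1]);o,R=turner()
print('blade px',[proj(p,o+R@np.array([x,y,.0])).round(0).tolist() for x,y in((.04,.04),(.04,-.04),(-.04,.04),(-.04,-.04))])
c=np.vstack(blobs(im,(95,60,40),(125,255,255),(0,0,640,400),60));h=cv2.convexHull(c);ap=cv2.approxPolyDP(h,5,True)[:,0];print('rest',ap.tolist(),[onz(p,*q,.016).round(4)[:2].tolist() for q in ap])
Q2=tcp([.429,-.269,.006],79.6,0,A,G);rows([(*Q2,8)],0)
E
```

```text
{'t': 13.0, 'joints': [-1.1189, 0.6068, 1.5125, 0.3441, 1.5377, -1.0476], 'tcp_pos': [0.4174, -0.3496, 0.053], 'wrist_force': [-0.4629, -0.3197, -1.7849], 'finger_gap': 0.0191, 'gripper_force': 79.1605}
Rtool [[0.141, 0.985, 0.102], [0.808, -0.174, 0.563], [0.572, 0.002, -0.82]]
org [ 0.4321 -0.2671  0.0169] front [ 0.4391 -0.2277  0.0169] yaw,p,r [79.97 -0.   -0.13]
blade px [[268.0, 101.0], [372.0, 102.0], [262.0, 202.0], [377.0, 202.0]]
rest [[297, 347], [225, 247], [240, 87], [393, 87], [404, 248]] [[0.395, -0.394], [0.3572, -0.3258], [0.3796, -0.2038], [0.4967, -0.2243], [0.4741, -0.347]]
[[-0.001, -0.0003, 0.0007, -0.0, -0.0, 0.0, 0], [-0.0009, -0.0003, 0.0007, -0.0, -0.0, 0.1, 0], [-0.001, -0.0003, 0.0008, -0.1, -0.0, 0.0, 0], [-0.001, -0.0003, 0.0007, 0.0, -0.0, 0.1, 0], [-0.0009, -0.0003, 0.0007, -0.0, -0.1, -0.0, 0], [-0.001, -0.0003, 0.0007, -0.0, 0.0, 0.0, 0], [-0.001, -0.0003, 0.0007, -0.1, 0.0, 0.1, 0], [-0.0009, -0.0003, 0.0008, 0.0, 0.0, 0.0, 0]]
```

step_arm:
  series:
    - [[-0.0017,-0.0005,0.0005,0,0,0,0],[-0.0017,-0.0005,0.0005,0,0,0,0],[-0.0017,-0.0005,0.0005,0,0,0,0],[-0.0017,-0.0005,0.0005,0,0,0,0],[-0.0017,-0.0005,0.0005,0,0,0,0],[-0.0017,-0.0005,0.0005,0,0,0,0],[-0.0017,-0.0005,0.0005,0,0,0,0],[-0.0017,0,0.0005,0,0,0,0]]

```text
t: 13.85
tcp_pos: [0.4124, -0.3578, 0.0429]
orientation: [-2.052, -1.722, -0.647]
wrist_force: [-0.2, 0.2, -2.0]
finger_gap: 0.019
gripper_force: 79.1
```

```bash
python3 s.py
```

```text
{'t': 13.85, 'joints': [-1.1316, 0.6302, 1.5008, 0.3381, 1.5301, -1.0617], 'tcp_pos': [0.4124, -0.3578, 0.0429], 'wrist_force': [-0.2006, 0.1611, -2.0487], 'finger_gap': 0.019, 'gripper_force': 79.0758}
Rtool [[0.142, 0.985, 0.102], [0.808, -0.174, 0.563], [0.572, 0.002, -0.82]]
org [ 0.4271 -0.2753  0.0067] front [ 0.434  -0.2359  0.0067] yaw,p,r [79.97  0.   -0.14]
```

step_arm:
  series:
    - [[-0.0002,0,0.0003,0,0,0,0],[-0.0002,0,0.0003,0,0,0,0],[-0.0002,0,0.0003,0,0,0,0],[-0.0002,0,0.0003,0,0,0,0],[0,0,0,0,0,0,0],[0,0,0,0,0,0,0],[0,0,0,0,0,0,0],[0,0,0,0,0,0,0]]

```text
t: 14.65
tcp_pos: [0.4125, -0.3579, 0.0422]
orientation: [-2.052, -1.722, -0.647]
wrist_force: [-2.9, -1.2, 6.1]
finger_gap: 0.0186
gripper_force: 79.9
```

step_arm:
  series:
    - [[0,0,0,0,0,0,0.3],[0,0,0,0,0,0,0.5],[0,0,0,0,0,0,0.8],[0,0,0,0,0,0,1],[0,0,0,0,0,0,1],[0,0,0,0,0,0,1],[0,0,0,0,0,0,1],[0,0,0,0,0,0,1]]

```text
t: 15.45
tcp_pos: [0.4125, -0.3577, 0.0416]
orientation: [-2.052, -1.722, -0.647]
wrist_force: [0.1, -0.3, 0.2]
finger_gap: 0.0855
gripper_force: 0.0
```

step_arm:
  series:
    - [[0,0,-0.01,0,0,0,1],[0,0,-0.02,0,0,0,1],[0,0,-0.02,0,0,0,1],[0,0,-0.02,0,0,0,1],[0,0,-0.02,0,0,0,1],[0,0,-0.02,0,0,0,1],[0,0,-0.01,0,0,0,1],[0,0,0,0,0,0,1]]

```text
t: 16.25
tcp_pos: [0.4004, -0.4269, 0.1415]
orientation: [-2.055, -1.724, -0.646]
wrist_force: [-0.7, -0.6, 0.9]
finger_gap: 0.0853
gripper_force: 0.0
```

```bash
python3 s.py; python3 k.py fin; python3 - <<'E'
from h import *
from station import eyes
p=eyes.camera_params('wrist');im=eyes.capture('wrist');cv2.imwrite('pics/w6.png',im[:,:,::-1])
y=np.radians(80);x=np.array([np.cos(y),np.sin(y),0]);n=np.array([-x[1],x[0],0]);o=np.array([.427,-.2753,.006])
print('pred blade',[proj(p,o+a*x+b*n+[0,0,.003]).round().tolist() for a,b in((.04,.04),(.04,-.04),(-.04,.04),(-.04,-.04))])
c=np.vstack(blobs(im,(95,60,40),(125,255,255),(0,0,640,400),60));ap=cv2.approxPolyDP(cv2.convexHull(c),4,True)[:,0];print('rest',ap.tolist())
h=cv2.cvtColor(im,cv2.COLOR_RGB2HSV);m=cv2.inRange(h,(0,0,90),(180,45,255));hull=np.zeros_like(m);cv2.fillConvexPoly(hull,cv2.convexHull(c),255);m&=hull
for c in sorted(cv2.findContours(m,cv2.RETR_EXTERNAL,cv2.CHAIN_APPROX_NONE)[0],key=cv2.contourArea)[-2:]: 
    r=cv2.minAreaRect(c);B=cv2.boxPoints(r);print('blade',B.round().tolist(),[onz(p,*q,.009).round(4)[:2].tolist() for q in B])
for c in blobs(im,(0,90,20),(20,255,200),(200,100,440,400),300)[:2]: print('handle',cv2.boxPoints(cv2.minAreaRect(c)).round().tolist())
E
```

```text
{'t': 16.25, 'joints': [-1.1895, 0.6091, 1.3097, 0.314, 1.7441, -1.0435], 'tcp_pos': [0.4004, -0.4269, 0.1415], 'wrist_force': [-0.7324, -0.5786, 0.9105], 'finger_gap': 0.0853, 'gripper_force': 0.0}
Rtool [[0.141, 0.985, 0.103], [0.81, -0.175, 0.56], [0.57, 0.004, -0.822]]
org [ 0.4152 -0.3445  0.1051] front [ 0.4222 -0.3052  0.105 ] yaw,p,r [79.92  0.18 -0.25]
top kahk (290, 170, 36, 37) [0.6358 0.1114] 983.5
top kahk (230, 222, 28, 37) [0.4801 0.3005] 821.5
side kahk (334, 263, 38, 31) [0.4787 0.3082] 872.0
side kahk (296, 212, 34, 25) [0.6343 0.11  ] 617.0
pred blade [[285.0, 98.0], [356.0, 99.0], [283.0, 164.0], [359.0, 164.0]]
rest [[374, 78], [380, 184], [334, 243], [308, 245], [260, 182], [268, 78]]
blade [[266.0, 191.0], [287.0, 175.0], [321.0, 221.0], [300.0, 237.0]] [[0.359, -0.3342], [0.383, -0.3207], [0.4097, -0.3748], [0.3863, -0.387]]
blade [[283.0, 99.0], [358.0, 99.0], [358.0, 164.0], [283.0, 164.0]] [[0.3919, -0.2292], [0.475, -0.2438], [0.4587, -0.321], [0.3809, -0.3074]]
handle [[309.0, 156.0], [332.0, 156.0], [332.0, 273.0], [309.0, 273.0]]
```

```bash
python3 -c "
from station import ticket
print(ticket.job_done())"
```

```text
the job is handed in; nothing more can be done
None
```

The kahk is flipped, lying flat and stamped side up on the tray about 0.2 m toward +y from where it started; the turner's blade lies flat in the spoon rest, the other kahk is unmoved, and the job was handed in at about 16 s.

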